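# Spin-check a saucer blank on the banding wheel and lock the wheel home

## Robot

A 6-joint arm with a two-finger parallel gripper is mounted at the origin on a cart in front of the work surface, level with it; the furniture and walls round the work are solid. World frame = base frame: x ahead of the robot, y to its left, z up, the work surface at z = 0. Lengths are in mm, angles in rad, forces in N, time in s.
With the tool pointing down it reaches from about 350 to 975 mm from the base axis. Payload 7.1 kg.
Tool frame: the origin (TCP) lies at the very end of the fingers, on their centre line; the grasp point (between the pads) lies 19 mm behind it; y points along the fingers, z is the direction in which the jaws open and shut, and the axes are right-handed (so a half turn about y gives the same grasp; the last joint's range is limited). The gripper opens to 88 mm and grips with 3 to 60 N. Pads are 20 mm wide; open, the fingers measure 115 mm over their backs; the gripper's body (75 mm by 178 mm) begins 61 mm behind the grasp point.
Start: joints at [1.182, 0.423, 1.63, -0, 1.089, -0.019], TCP at [225.861, 582.745, 222.675] pointing down, gripper open.
Joint ranges: [-3, 3], [-0.9, 2.11], [0.09, 2.58], [-1.31, 4.45], [0.11, 2.69], [-2.54, 2.54]. Speed limits (rad/s): [2.39, 2.39, 3.01, 3.14, 3.14, 3.14].

## Interface

Orientations are given as a rotation vector (axis times angle).
In Python, from workcell import ctrl gives the robot as it stands.
- The arm moves only by the shell command python3 -m jog 'ROWS'. ROWS is JSON, a list of rows, each a list of 3 entries, a list of its own where there are three numbers: the opening, from 0 (shut) to 1 (fully open), then the shift along the tool's x, y, z in cm, then the turn, a rotation vector about the tool's x, y, z in rad. In form: [[claw, [dx, dy, dz], [wx, wy, wz]], ...]. A call has 1 to 8 rows; each row is the pose to reach, as a shift and turn from the pose commanded when the call began, along the tool's axes at that moment; what a row does not reach only later rows make up. A row lasts 1/10 s, in which the tool goes at most 50 mm and 8.59 degrees, less where a joint would pass 70% of its speed; a pose out of reach is approached as far as the arm can. A call with a gripper value outside its range is refused whole. The fingers move at their own pace and stop on an object; the grip force is fixed at half the most. Time passes only in rows, so rows that repeat a pose let the fingers close. It gives the time, the measured TCP pose, the force and the opening at its end, in the units of the state.
- ctrl.get_obs(): the state, without advancing time (a new reading comes with each control period).
- ctrl.get_image(name): name is "side" or "top"; returns a dict with "color" (384x512x3 uint8, red, green, blue), "z_map" (384x512 float32, mm along the optical axis (not along the pixel's ray), 0 where there is no reading), "fx", "fy", "cx", "cy" (pixels), "dist_coeffs" ([k1, k2, p1, p2, k3] as OpenCV has them; the pictures are not rectified), "pose" (4x4, takes a point from camera to world coordinates). Camera axes: x right, y down, z forward; pixel columns grow to the right and rows downward; lengths in mm; the calibration is good to about 2 mm. A picture is of the moment at which its call begins.
- ctrl.close_job(): hands the job in, once; it reports no verdict.
The state is a dict: "t": time; "qpos": joint angles; "qvel": joint speeds; "joint_torque": joint torques, N m; "ee_pos": TCP position; "orientation": TCP orientation; "ft_force": force on the tool from outside, world axes, zero at the start; "moment": the same for the moment, N m; "width": finger opening in mm.
Only numpy, scipy, OpenCV 4.12 (cv2) and the standard library are available. Lean on these libraries where they do the work, as an engineer would, in place of code of your own. Each camera call takes 0.05 s, during which the arm holds its last target.

## Task

Flick the banding wheel with a fingertip so that it spins by itself through at least one full turn (to see that the saucer runs true in its jaws), then brake it with a fingertip so that the notch in its rim stops in front of the locking bolt. Then push the bolt's tab with the fingertip until the bolt is fully home in the notch and the wheel is locked. Only touch and push: grip or lift nothing, leave the saucer seated between its jaws and the bottle and jars beside the wheel where they are.

Things in the scene. Friction and masses are not known exactly. Their poses are not given: they have to be found in the camera images.
- wheel: bare metal banding wheel (turntable), 220 mm across, rim 10 mm thick with open space below, turning freely without limit, either way, about its upright axis; it cannot be shifted. Origin on the axis in the plane of the flat top face, 85 mm above the table; z up; x points through the middle of the rim notch. Left alone its speed falls by some 0.1 to 0.3 rad/s each second; a finger pressed on its plain rim brakes it
- notch (a point): middle of the mouth of the one notch in the wheel's rim, at the edge in the plane of the top face, 110 mm from the axis; turns with the wheel. The notch is 12 mm wide, flares to 24 mm over the last 6 mm to the edge, and is 18 mm deep: the bolt slides in and centres the wheel if the notch stands within 10 mm of the mark
- mark (a point): fixed point where the middle of the notch's mouth must come: at the wheel's edge, in front of the bolt's nose, in the plane of the wheel's top face. The line from the axis of the wheel through this point is the line of the bolt
- jaw1 (a point): the wheel's steel jaw 60 degrees counter-clockwise (from above) from the notch: its centre, 77 mm from the axis and 8 mm above the top face. Each jaw stands 16 mm high (plus a 5 mm screw head), 18 mm wide, and reaches from 58 to 86 mm from the axis; outside that the top face is a plain ring. A jaw's side can be pushed to flick the wheel
- jaw2 (a point): jaw opposite the notch; point as for jaw1
- jaw3 (a point): jaw 60 degrees clockwise from the notch; point as for jaw1
- bolt (a joint): travel of the steel locking bolt (10 mm thick, round nose) in its grey guide post beside the wheel: 0 drawn back (nose 5 mm clear of the rim), 0.019 fully home in the notch. It slides level towards the wheel's axis against about 1.5 N of friction and stays where it is left; against the plain rim it stops at about 0.005. The guide post is 99 mm high
- bolt_tab (a point): middle of the outer face (turned away from the wheel) of the bolt's upright push tab, 92 mm above the table; moves with the bolt, 180 mm from the wheel's axis when drawn and 161 mm when home. The tab is 28 mm wide, 36 mm high (70 to 106 mm above the table), 6 mm thick; open space behind it
- saucer: turned bare-wood saucer blank, 111 mm across and 17 mm high, lying loose on the middle of the wheel between the three jaws, with 2 to 3 mm of play; origin at the centre of its underside, z up
- dropper_bottle: amber dropper bottle 32 mm across, 102 mm high, standing loose near the wheel on the side away from the bolt; origin at the centre of its underside
- jar_tall: pigment jar 44 mm across, 65 mm high, standing loose beside the dropper bottle; origin at the centre of its underside
- jar_short: pigment jar 48 mm across, 59 mm high, standing loose on the other side of the dropper bottle; origin at the centre of its underside
There are look-alikes about, which are no part of the job. There is more than one size of the saucer; the job needs the larger.

How it is judged:
By the outcome, as a careful person would: the job done as asked, in the order asked, and still so for the second after the job is handed in, with the robot touching nothing.
It also fails if it takes over 64 s, if anything falls off the work surface, if the arm or the gripper's body presses on something with over 40 N, if the wrist force passes 120 N, or if a joint passes its speed limit or range.

## Working session

There is one attempt and no reset: what is moved stays moved. The work goes in short steps, Python scripts to look and compute and a shell command to move; the robot and the scene stay as the last step left them, time stands still between calls to the robot, and variables do not carry over. Pictures are saved under pics/ and viewed, and the job is handed in when it is done.

```bash
ls; mkdir -p pics; cat > h.py <<'E'
import numpy as np, cv2
from workcell import ctrl
def grab(name,fn=None):
    im=ctrl.get_image(name)
    np.savez('last_%s.npz'%name,**{k:np.array(v) for k,v in im.items()})
    if fn: cv2.imwrite('pics/'+fn,im['color'][:,:,::-1])
    return im
def load(name): 
    d=np.load('last_%s.npz'%name); return {k:d[k] for k in d.files}
def ray(im,u,v):
    K=np.array([[im['fx'],0,im['cx']],[0,im['fy'],im['cy']],[0,0,1]],float)
    p=cv2.undistortPoints(np.array([[[u,v]]],float),K,np.array(im['dist_coeffs'],float))[0,0]
    T=np.array(im['pose']); return T[:3,3],T[:3,:3]@np.array([p[0],p[1],1.])
def atz(im,u,v,z):
    o,d=ray(im,u,v); return o+d*(z-o[2])/d[2]
def depth(im,u,v):
    o,d=ray(im,u,v); return o+d*float(im['z_map'][int(round(v)),int(round(u))])
def proj(im,P):
    K=np.array([[im['fx'],0,im['cx']],[0,im['fy'],im['cy']],[0,0,1]],float)
    T=np.linalg.inv(np.array(im['pose'])); r,_=cv2.Rodrigues(T[:3,:3])
    return cv2.projectPoints(np.array(P,float).reshape(-1,1,3),r,T[:3,3],K,np.array(im['dist_coeffs'],float))[0][:,0]
def crop(im,fn,u0,v0,u1,v1,s):
    c=im['color'][v0:v1,u0:u1,::-1]; cv2.imwrite('pics/'+fn,cv2.resize(c,None,fx=s,fy=s,interpolation=cv2.INTER_CUBIC))
E
python3 - <<'E'
from h import *
print(ctrl.get_obs())
for n in('side','top'):
    im=grab(n,n+'0.png'); print(n,im['fx'],im['cx'],im['cy'],im['dist_coeffs'],np.round(im['pose'],3))
E
```

```text
pics
{'t': 0.0, 'qpos': array([ 1.18201272e+00,  4.23809306e-01,  1.63069173e+00,  6.17112346e-06,
        1.08860770e+00, -1.89736797e-02]), 'qvel': array([ 6.20901661e-04, -1.46517990e-03,  1.62296208e-04, -8.95863674e-05,
        9.30088653e-04,  2.75200668e-04]), 'joint_torque': array([ 1.90164013e-03, -5.44624400e+01, -2.73671830e+01,  6.45934045e-02,
        2.27365654e-02, -1.26177247e-04]), 'ee_pos': array([225.64561571, 582.24495293, 221.9207107 ]), 'orientation': array([-1.55273925,  0.29045643, -0.28996345]), 'ft_force': array([ 0.3048506 , -0.03521762,  0.24207145]), 'moment': array([-0.02405445,  0.04498591, -0.00564706]), 'width': 87.67613404830232}
side 469.46693913960644 255.00229169492198 192.21643675111912 [-0.16446182  0.          0.          0.          0.        ] [[-9.990000e-01  1.000000e-03 -3.500000e-02  5.390140e+02]
 [ 3.200000e-02  4.310000e-01 -9.020000e-01  1.286805e+03]
 [ 1.400000e-02 -9.020000e-01 -4.310000e-01  6.149740e+02]
 [ 0.000000e+00  0.000000e+00  0.000000e+00  1.000000e+00]]
top 464.18069818516295 259.04559978973134 191.70181737510575 [-0.00266095  0.          0.          0.          0.        ] [[ 1.400000e-02 -9.830000e-01  1.820000e-01  2.517430e+02]
 [-1.000000e+00 -1.400000e-02 -1.000000e-03  1.962530e+02]
 [ 4.000000e-03 -1.820000e-01 -9.830000e-01  1.218188e+03]
 [ 0.000000e+00  0.000000e+00  0.000000e+00  1.000000e+00]]
```

View pics/side0.png

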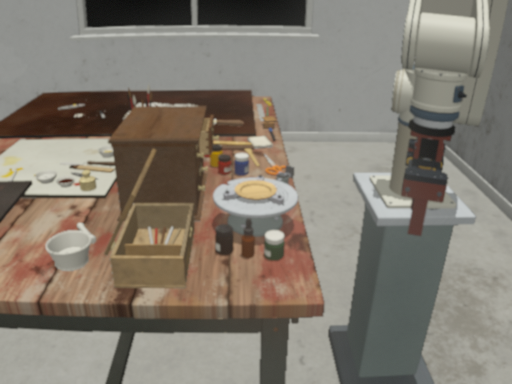

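View pics/top0.png

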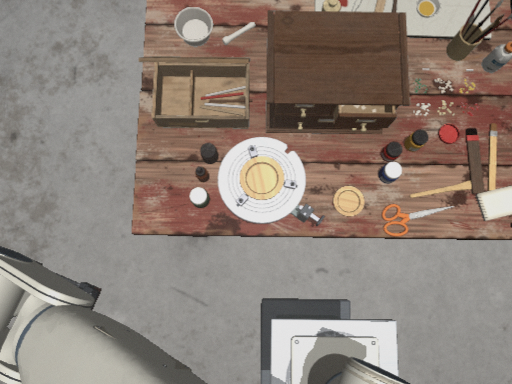

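```bash
python3 - <<'E'
from h import *
im=load('top'); crop(im,'topc.png',180,110,380,245,4)
im=load('side'); crop(im,'sidec.png',190,140,320,275,5)
E
```

```text
(no output)
```

View pics/topc.png

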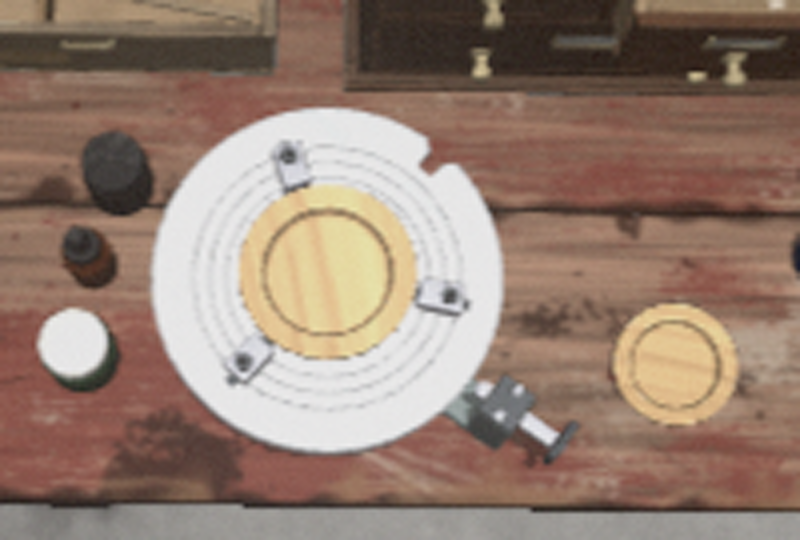

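View pics/sidec.png

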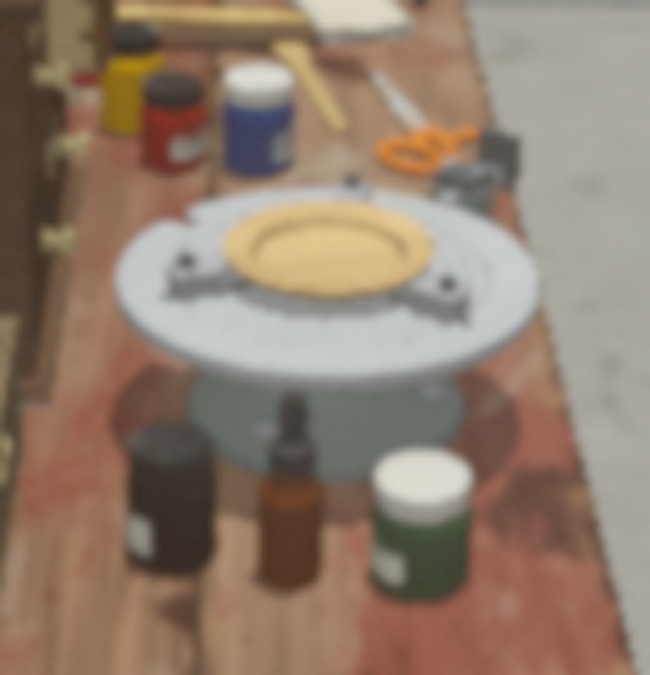

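```bash
cat >> h.py <<'E'
def cloud(im):
    H,W=im['z_map'].shape
    K=np.array([[im['fx'],0,im['cx']],[0,im['fy'],im['cy']],[0,0,1]],float)
    uv=np.stack(np.meshgrid(np.arange(W),np.arange(H)),-1).reshape(-1,1,2).astype(float)
    p=cv2.undistortPoints(uv,K,np.array(im['dist_coeffs'],float))[:,0]
    z=im['z_map'].reshape(-1,1).astype(float); P=np.hstack([p*z,z])
    T=np.array(im['pose']); Q=P@T[:3,:3].T+T[:3,3]; Q[z[:,0]<=0]=np.nan
    return Q.reshape(H,W,3)
E
python3 - <<'E'
from h import *
for n in('top','side'):
    im=load(n);Q=cloud(im);col=im['color'].astype(int)
    white=(col.min(2)>150)
    c0=np.array([430,215])
    t=atz(im,*( (262,178) if n=='top' else (256,195)),85);print(n,'c0',t)
    m=(np.abs(Q[...,2]-85)<5)&(np.hypot(Q[...,0]-t[0],Q[...,1]-t[1])<130)
    print(m.sum(),np.nanmedian(Q[m],axis=0))
    mm=cv2.morphologyEx(m.astype(np.uint8),cv2.MORPH_CLOSE,np.ones((3,3)))
    cs,_=cv2.findContours(mm,cv2.RETR_EXTERNAL,cv2.CHAIN_APPROX_NONE)
    c=max(cs,key=len)[:,0]
    W=np.array([atz(im,u,v,85) for u,v in c])[:,:2]
    from scipy.optimize import least_squares
    r=least_squares(lambda p:np.hypot(W[:,0]-p[0],W[:,1]-p[1])-p[2],[t[0],t[1],110],loss='soft_l1')
    print(r.x)
    res=np.hypot(W[:,0]-r.x[0],W[:,1]-r.x[1])-r.x[2]; b=res<-6
    print(np.c_[c[b],res[b]][:20].round(1).tolist())
im=load('top')
for nm,p,z in [('notch',(288,151),85),('tab',(320.5,220),106),('tabL',(317,224),106),('tabR',(324,216),106),('small',(349,201),10),('white jar',(199,195),59),('dropper',(200,171),102),('blackjar',(209,151),65)]:
    print(nm,atz(im,*p,z).round(1),depth(im,*p).round(1))
E
```

```text
top c0 [496.12781102 187.77078132  85.        ]
4205 [487.88448035 186.59799592  85.12255987]
[494.09179635 188.393384   108.79431796]
[[290.0, 152.0, -9.4], [289.0, 153.0, -13.0], [288.0, 153.0, -14.8], [287.0, 153.0, -16.6], [286.0, 153.0, -18.3], [285.0, 152.0, -18.0], [285.0, 151.0, -16.0], [285.0, 150.0, -14.0], [286.0, 149.0, -10.3], [286.0, 148.0, -8.3]]
side c0 [493.45700865 195.40295165  85.        ]
1822 [496.17568111 224.06874709  83.54845877]
[496.03278211 196.76010789 106.56881644]
[[264.0, 180.0, -6.1], [266.0, 181.0, -10.9], [267.0, 181.0, -9.9], [268.0, 182.0, -15.2], [269.0, 182.0, -14.0], [270.0, 182.0, -12.7], [271.0, 183.0, -17.4], [272.0, 184.0, -21.6], [273.0, 184.0, -20.0], [274.0, 185.0, -23.7], [275.0, 186.0, -27.0], [276.0, 187.0, -29.8], [276.0, 188.0, -34.1], [276.0, 189.0, -38.1], [276.0, 190.0, -41.8], [276.0, 191.0, -44.9], [276.0, 192.0, -47.6], [275.0, 193.0, -52.3], [274.0, 194.0, -56.4], [273.0, 195.0, -59.9]]
notch [566.8 123.   85. ] [591.4 117.3  -3.4]
tab [390.2  45.6 106. ] [390.6  45.1 102.6]
tabL [380.4  54.1 106. ] [381.3  53.   97.5]
tabR [400.  37. 106.] [399.9  37.1 106.8]
small [453.6 -43.2  10. ] [454.4 -44.1   5.3]
white jar [455.3 346.7  59. ] [454.7 346.3  62.3]
dropper [507.8 340.9 102. ] [509.7 342.   93.8]
blackjar [569.3 324.6  65. ] [569.1 324.5  65.9]
```

```bash
cat >> h.py <<'E'
from scipy.spatial.transform import Rotation as Rn
def toolshift(dw,Rm): return (Rm.T@np.array(dw,float))/10
E
python3 - <<'E'
from h import *
o=ctrl.get_obs();R=Rn.from_rotvec(o['orientation']).as_matrix();print(R.round(3))
im=load('top');Q=cloud(im)
c=np.array([494,188.4]);d=Q[...,:2]-c;r=np.hypot(d[...,0],d[...,1]);a=np.degrees(np.arctan2(d[...,1],d[...,0]))
m=(np.abs(a+126)<12)&(r>112)&(r<195)&(Q[...,2]>60)
for lo in range(112,195,5):
    k=m&(r>=lo)&(r<lo+5)
    if k.any(): print(lo,k.sum(),np.nanmax(Q[k][:,2]).round(1),Q[k].mean(0).round(1),a[k].mean().round(1))
for p in [(336,128),(336,118),(336,70),(300,125),(380,125),(200,70)]: print(p,Q[p[1],p[0]].round(0))
m2=(r>60)&(r<90)&(Q[...,2]>93)&(Q[...,2]<115)
h=np.histogram(a[m2],bins=np.arange(-180,181,10));print([(int(x),int(n)) for n,x in zip(*h) if n])
for lo,hi in[(0,40),(120,160),(-125,-80)]:
    k=m2&(a>lo)&(a<hi);print(Q[k].mean(0).round(1),a[k].mean().round(1),r[k].mean().round(1))
crop(im,'bolt.png',285,195,335,232,12)
E
```

```text
[[ 0.932 -0.001  0.361]
 [-0.361 -0.001  0.932]
 [-0.    -1.    -0.001]]
112 3 87.2 [426.9  93.8  84.5] -125.4
117 9 85.9 [424.5  91.4  82.5] -125.6
122 20 98.2 [420.3  87.7  89.6] -126.2
127 28 103.1 [416.7  84.7  94.5] -126.7
132 28 100.6 [414.1  80.5  93.6] -126.5
137 27 100.9 [411.2  76.5  93.8] -126.5
142 28 99.6 [408.5  72.4  92.7] -126.4
147 20 100.4 [405.9  68.5  87.8] -126.3
152 10 91.0 [404.2  62.5  84.3] -125.5
157 8 87.9 [401.2  58.6  84.8] -125.6
162 10 89.9 [398.4  54.6  83.9] -125.5
167 10 90.3 [395.3  50.6  85.3] -125.6
172 25 108.5 [391.6  46.7  98.4] -125.9
177 14 108.1 [389.2  44.3 104.1] -126.0
(336, 128) [653. -12.  13.]
(336, 118) [631.  13. 156.]
(336, 70) [719.  24. 230.]
(300, 125) [643.  91.  65.]
(380, 125) [616. -94. 151.]
(200, 70) [801. 359.  44.]
[(-110, 54), (-100, 30), (10, 43), (20, 33), (130, 46), (140, 36)]
[562.6 211.9 101.7] 18.9 72.7
[439.  236.2 101.5] 139.0 73.1
[479.3 116.9 101.3] -101.6 73.2
```

View pics/bolt.png

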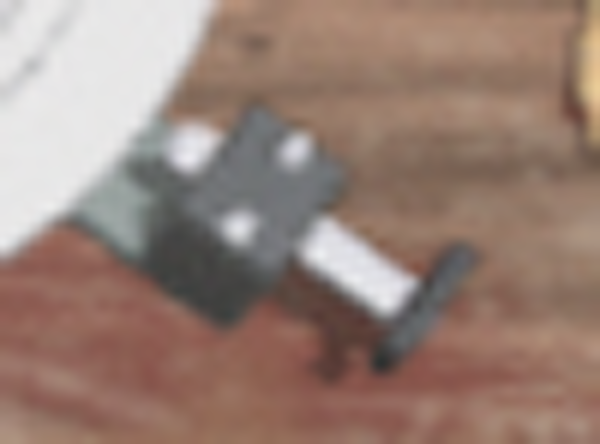

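```bash
python3 -m jog '[[0,[38.3,7,-36.4],[0,-0.37,0]],[0,[38.3,7,-36.4],[0,-0.37,0]],[0,[38.3,7,-36.4],[0,-0.37,0]],[0,[38.3,7,-36.4],[0,-0.37,0]],[0,[38.3,7,-36.4],[0,-0.37,0]],[0,[38.3,7,-36.4],[0,-0.37,0]],[0,[38.3,7,-36.4],[0,-0.37,0]],[0,[38.3,7,-36.4],[0,-0.37,0]]]'; python3 - <<'E'
from h import *
o=ctrl.get_obs();R=Rn.from_rotvec(o['orientation']).as_matrix();print(o['t'],o['ee_pos'].round(1),R.round(3),o['qpos'].round(2),toolshift(np.array([452,105,145])-o['ee_pos'],R).round(2))
E
```

```text
t: 0.9
ee_pos: [395.5, 222.3, 169.9]
orientation: [-1.571, -0.001, 0.0]
ft_force: [0.0, -0.1, -0.3]
width: 27.2
0.9 [395.5 222.3 169.9] [[ 1.     0.    -0.001]
 [ 0.001  0.     1.   ]
 [ 0.    -1.     0.   ]] [ 0.49  0.25  2.04 -0.    0.85 -1.09] [  5.64   2.49 -11.74]
```

```bash
python3 -m jog '[[0,[5.65,2,-11.75],[0,0,0]],[0,[5.65,2,-11.75],[0,0,0]],[0,[5.65,4.5,-11.75],[0,0,0]],[0,[5.65,4.5,-11.75],[0,0,0]],[0,[5.65,4.5,-11.75],[0,0,0]]]'; python3 - <<'E'
from h import *
o=ctrl.get_obs();print(o['qpos'].round(2),o['ee_pos'])
im=grab('top','t1.png');crop(im,'t1c.png',180,110,380,245,4)
im=grab('side','s1.png');crop(im,'s1c.png',190,80,340,275,3)
E
```

```text
t: 1.4
ee_pos: [451.1, 106.1, 124.6]
orientation: [-1.571, 0.003, 0.0]
ft_force: [-0.9, -0.2, 0.3]
width: 0.7
[ 0.21  0.35  2.05  0.    0.75 -1.36] [451.11904689 106.086373   124.57042293]
```

View pics/t1c.png

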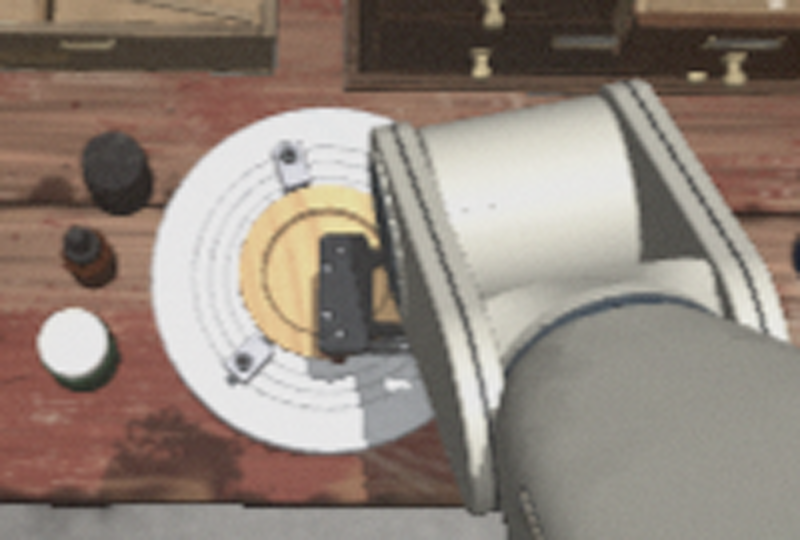

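View pics/s1c.png

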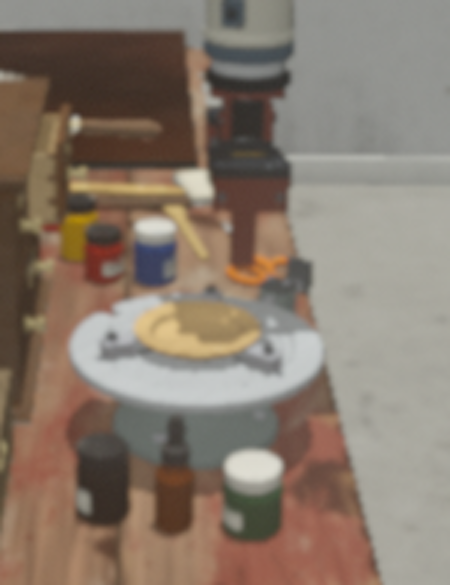

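```bash
python3 -m jog '[[0,[0,2,-0.1],[0,0,0]],[0,[0,3.5,-0.1],[0,0,0]],[0,[0.3,3.5,-0.1],[0,0,0]],[0,[0.5,3.5,-0.1],[0,0,0]]]'; python3 - <<'E'
from h import *
print(ctrl.get_obs()['ee_pos'])
im=grab('side','s2.png');crop(im,'s2c.png',200,130,320,220,6)
E
```

```text
t: 1.9
ee_pos: [457.0, 106.7, 90.9]
orientation: [-1.571, -0.002, 0.001]
ft_force: [0.2, -0.5, 0.4]
width: 0.4
[457.04720171 106.72131524  90.90315927]
```

View pics/s2c.png

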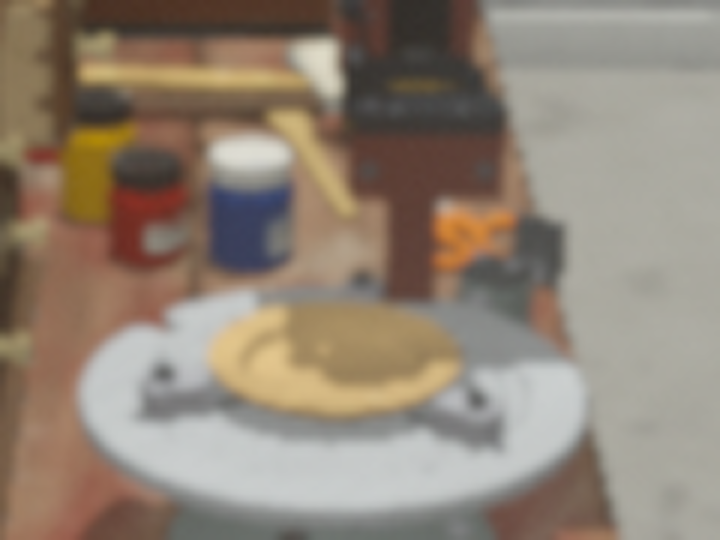

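```bash
python3 -m jog '[[0,[0.5,0,-0.2],[0,0,0]],[0,[1.3,0,-0.2],[0,0,0]],[0,[2.9,0,-0.2],[0,0,0]],[0,[5.1,0,-0.2],[0,0,0]],[0,[7.4,0,-0.2],[0,0,0]],[0,[7.8,-1.5,-1],[0,0,0]],[0,[7,-3.8,-2.5],[0,0,0]]]'; python3 - <<'E'
from h import *
for i in range(3):
    im=grab('side','s3_%d.png'%i); print(ctrl.get_obs()['t']); np.savez('f%d.npz'%i,c=im['color'])
a=[cv2.imread('pics/s3_%d.png'%i)[150:220,205:310] for i in range(3)]
cv2.imwrite('pics/s3.png',cv2.resize(np.hstack(a),None,fx=2.5,fy=2.5,interpolation=cv2.INTER_CUBIC))
E
```

```text
t: 2.65
ee_pos: [528.6, 80.7, 128.2]
orientation: [-1.571, -0.001, 0.0]
ft_force: [0.9, -0.6, -0.3]
width: 0.4
2.7
2.75
2.8
```

View pics/s3.png

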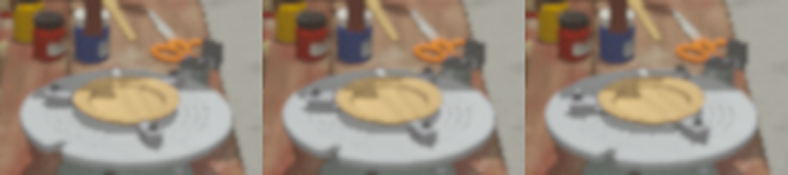

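```bash
cat >> h.py <<'E'
C=np.array([493.8,188.4])
def polar(im,rs,z=85,n=720):
    a=np.radians(np.arange(n)*360/n-180)
    P=np.array([[C[0]+r*np.cos(t),C[1]+r*np.sin(t),z] for r in rs for t in a])
    p=proj(im,P).astype(np.float32)
    mx=p[:,0].reshape(len(rs),n);my=p[:,1].reshape(len(rs),n)
    col=cv2.remap(im['color'],mx,my,cv2.INTER_LINEAR)
    zm=cv2.remap(im['z_map'].astype(np.float32),mx,my,cv2.INTER_NEAREST)
    return col,zm,np.degrees(a)
E
python3 - <<'E'
from h import *
ims=[]
for i in range(3):
    im=load('side'); im['color']=np.load('f%d.npz'%i)['c']
    col,_,a=polar(im,np.arange(50,114,1)); ims.append(col[:,:,::-1])
cv2.imwrite('pics/pol.png',cv2.resize(np.vstack(ims),(720,576)))
E
```

```text
(no output)
```

View pics/pol.png

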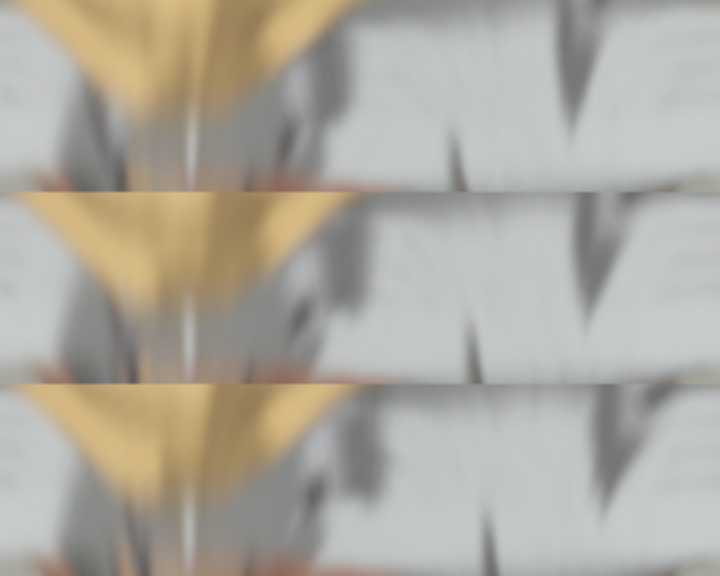

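```bash
python3 -m jog '[[0,[-4.3,1.6,0.1],[0,0,0]],[0,[-4.3,1.6,0.1],[0,0,0]],[0,[-4.3,1.6,0.1],[0,0,0]],[0,[-4.3,1.6,0.1],[0,0,0]],[0,[-4.3,1.6,0.1],[0,0,0]],[0,[-4.3,1.6,0.1],[0,0,0]],[0,[-4.3,1.6,0.1],[0,0,0]],[0,[-4.3,1.6,0.1],[0,0,0]]]'
cat >> h.py <<'E'
def both(tag):
    t=ctrl.get_obs()['t']; s=grab('side'); tp=grab('top')
    cs=polar(s,np.arange(50,114))[0]; ct=polar(tp,np.arange(50,114))[0]
    cv2.imwrite('pics/%s.png'%tag,cv2.resize(np.vstack([cs,ct])[:,:,::-1],(720,512)))
    print('t side',t,'t end',ctrl.get_obs()['t'],ctrl.get_obs()['ee_pos'].round(1))
E
python3 -c "
from h import *
both('b1')"
```

```text
t: 3.6
ee_pos: [484.0, 81.7, 112.2]
orientation: [-1.571, -0.0, -0.0]
ft_force: [0.1, 0.1, -0.6]
width: 0.5
t side 3.6 t end 3.7 [483.7  81.6 112.1]
```

View pics/b1.png

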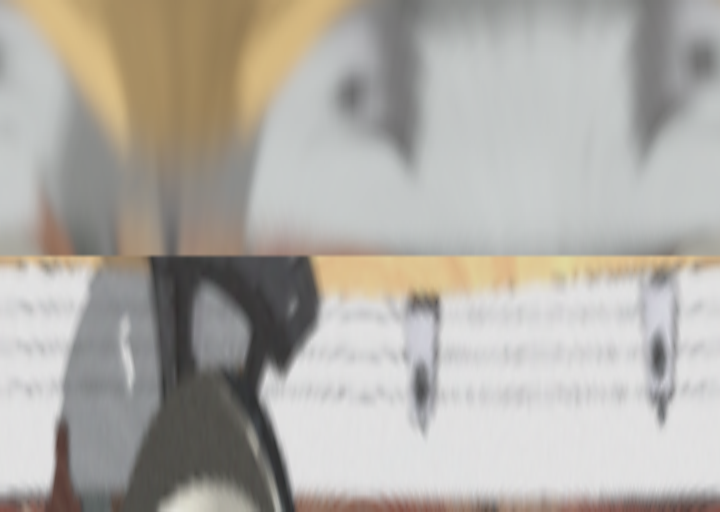

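```bash
for i in 1 2 3 4; do python3 -m jog '[[0,[0,0,0],[0,0,0]],[0,[0,0,0],[0,0,0]],[0,[0,0,0],[0,0,0]],[0,[0,0,0],[0,0,0]],[0,[0,0,0],[0,0,0]],[0,[0,0,0],[0,0,0]],[0,[0,0,0],[0,0,0]],[0,[0,0,0],[0,0,0]]]' | head -1; python3 -c "
from h import *
both('c$i')"; done
python3 -c "
import cv2,numpy as np
cv2.imwrite('pics/c.png',np.vstack([cv2.resize(cv2.imread('pics/c%d.png'%i),(720,150)) for i in (1,2,3,4)]))"
```

```text
t: 4.5
t side 4.5 t end 4.6 [483.6  81.6 112.1]
t: 5.4
t side 5.4 t end 5.5 [483.6  81.7 112.1]
t: 6.3
t side 6.3 t end 6.4 [483.7  81.7 112.1]
t: 7.2
t side 7.2 t end 7.3 [483.6  81.7 112.1]
```

View pics/c.png

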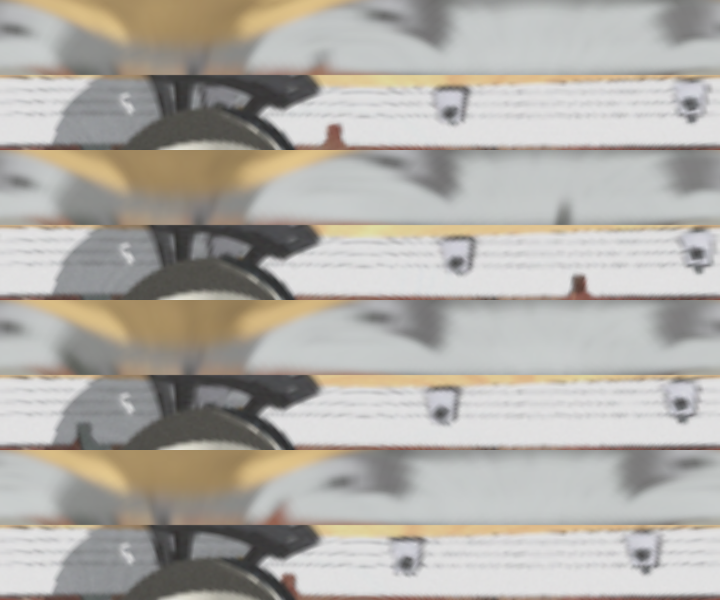

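```bash
python3 -m jog '[[0,[0.1,1,0.1],[0,0,0]]]' | head -2; python3 - <<'E'
from h import *
for i in range(5):
    o=ctrl.get_obs();print(o['t'],o['ee_pos'].round(2),o['ft_force'].round(1)); im=grab('top','d%d.png'%i)
    cv2.imwrite('pics/pd%d.png'%i,cv2.resize(polar(im,np.arange(90,114))[0][:,:,::-1],(720,100)))
cv2.imwrite('pics/pd.png',np.vstack([cv2.imread('pics/pd%d.png'%i) for i in range(5)]))
E
```

```text
t: 7.4
ee_pos: [485.5, 82.8, 102.7]
7.4 [485.53  82.78 102.72] [ 0.7 -0.4 -0.4]
7.45 [484.51  82.75 100.81] [-0.5 -0.7 -1.9]
7.5 [484.03  82.64 100.98] [ 0.1 -0.8  0.1]
7.55 [484.11  82.65 101.31] [-0.6 -0.4 -0.2]
7.6 [484.27  82.65 101.61] [ 1.3  0.4 -0.3]
```

View pics/pd.png

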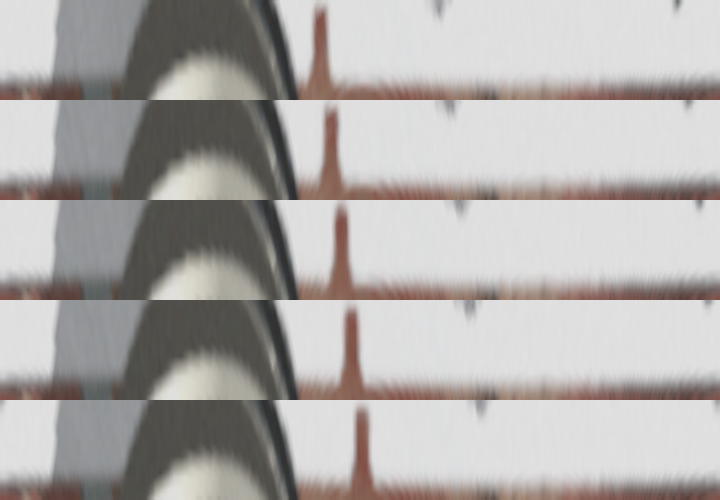

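```bash
python3 -m jog '[[0,[0,1.3,0],[0,0,0]]]' | grep -v wid; for d in 0.1 0.1; do python3 -m jog '[[0,[0,0.1,0],[0,0,0]]]' | grep -v wid;done
```

```text
t: 7.75
ee_pos: [485.9, 82.9, 89.9]
orientation: [-1.57, -0.003, -0.002]
ft_force: [-0.1, 0.3, -0.4]
t: 7.85
ee_pos: [483.8, 82.5, 86.8]
orientation: [-1.571, 0.001, 0.002]
ft_force: [-0.3, -0.1, -0.6]
t: 7.95
ee_pos: [484.2, 82.6, 86.5]
orientation: [-1.571, 0.001, 0.001]
ft_force: [0.2, 0.3, 0.5]
```

```bash
python3 -m jog '[[0,[0,0.05,0],[0,0,0]]]' | grep -v -e wid -e orie; python3 -m jog '[[0,[0,0.05,0],[0,0,0]]]' | grep -v -e wid -e orie
```

```text
t: 8.05
ee_pos: [484.6, 82.6, 86.4]
ft_force: [1.0, -0.2, 1.6]
t: 8.15
ee_pos: [484.8, 82.7, 86.2]
ft_force: [-0.1, -0.2, 0.1]
```

```bash
python3 -m jog '[[0,[0,0.05,0],[0,0,0]]]' | grep -v -e wid -e orie
```

```text
t: 8.25
ee_pos: [484.8, 82.7, 85.8]
ft_force: [-0.7, -1.0, -0.5]
```

```bash
python3 -m jog '[[0,[0,0.05,0],[0,0,0]]]' | grep -v -e wid -e orie
```

```text
t: 8.35
ee_pos: [485.1, 82.7, 85.4]
ft_force: [3.0, -0.9, 4.4]
```

```bash
python3 -m jog '[[0,[0,-0.12,0],[0,0,0]]]' | grep -v -e wid -e orie;  python3 - <<'E'
from h import *
for i in range(4):
    o=ctrl.get_obs();print(o['t'],o['ee_pos'].round(2),o['ft_force'].round(1)); im=grab('top','e%d.png'%i)
    cv2.imwrite('pics/pd%d.png'%i,cv2.resize(polar(im,np.arange(90,114))[0][:,:,::-1],(720,100)))
cv2.imwrite('pics/pe.png',np.vstack([cv2.imread('pics/pd%d.png'%i) for i in range(4)]))
E
```

```text
t: 8.45
ee_pos: [484.8, 82.7, 86.4]
ft_force: [-0.2, -0.2, -0.0]
8.45 [484.83  82.7   86.45] [-0.2 -0.2 -0. ]
8.5 [484.76  82.7   86.6 ] [-0.2  0.4  0.3]
8.55 [484.67  82.68  86.52] [ 0.2  0.  -0.2]
8.6 [484.62  82.69  86.46] [ 0.2 -0.4  0.3]
```

View pics/pe.png

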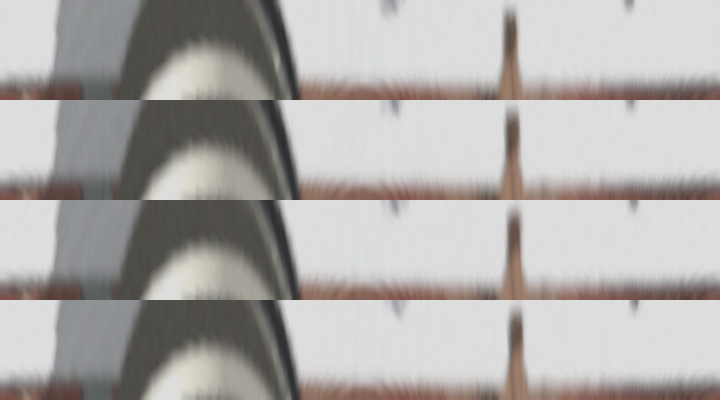

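```bash
python3 -m jog '[[0,[0,-2.6,0],[0,0,0]],[0,[-2.8,-2.6,0.8],[0,0,0]],[0,[-2.8,-2.6,2.3],[0,0,0]],[0,[-2.8,-0.6,2.3],[0,0,0]],[0,[-2.8,-0.4,2.3],[0,0,0]],[0,[-2.8,-0.4,2.3],[0,0,0]],[0,[-2.8,-0.4,2.3],[0,0,0]],[0,[-2.8,-0.4,2.3],[0,0,0]]]' | grep -v -e wid -e orie;  python3 -m jog '[[0,[0,0,0],[0,0,0]],[0,[0,0,0],[0,0,0]],[0,[0,0,0],[0,0,0]],[0,[0,0,0],[0,0,0]]]' | grep -v -e wid -e orie;  python3 - <<'E'
from h import *
for i in range(4):
    o=ctrl.get_obs();print(o['t'],o['ee_pos'].round(2),o['ft_force'].round(1)); im=grab('top','e%d.png'%i)
    cv2.imwrite('pics/pd%d.png'%i,cv2.resize(polar(im,np.arange(90,114))[0][:,:,::-1],(720,100)))
cv2.imwrite('pics/pf.png',np.vstack([cv2.imread('pics/pd%d.png'%i) for i in range(4)]))
im=grab('side');crop(im,'s5c.png',200,130,320,220,6)
E
```

```text
t: 9.45
ee_pos: [457.1, 105.5, 90.8]
ft_force: [-0.3, 0.8, 0.7]
t: 9.85
ee_pos: [456.7, 105.6, 90.4]
ft_force: [0.2, -0.3, 0.3]
9.85 [456.69 105.64  90.41] [ 0.2 -0.3  0.3]
9.9 [456.66 105.67  90.39] [ 0.6 -0.5  1. ]
9.95 [456.66 105.67  90.38] [ 0.  -0.7 -0.6]
10.0 [456.64 105.65  90.36] [ 0.1  0.4 -0.1]
```

View pics/pf.png

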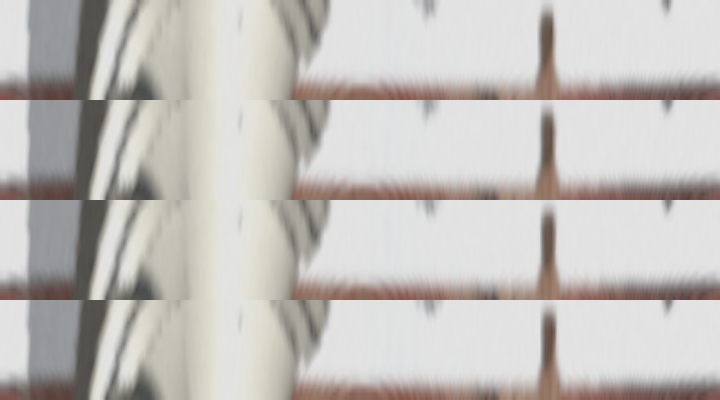

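View pics/s5c.png

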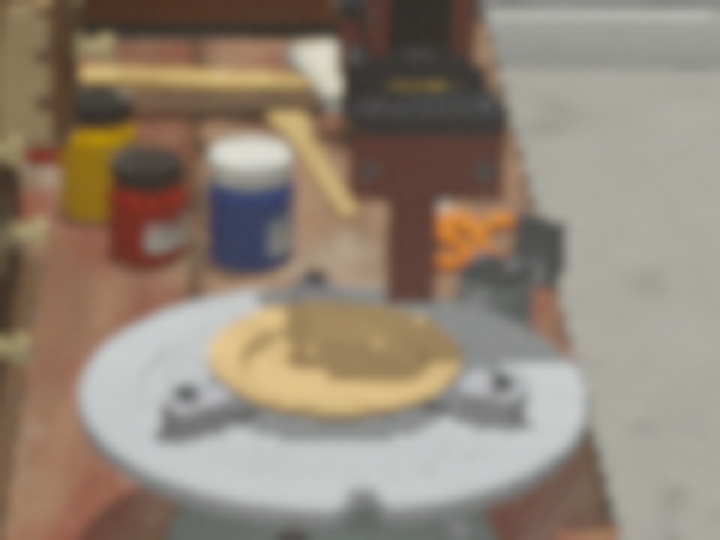

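```bash
python3 -m jog '[[0,[1.5,0,0.3],[0,0,0]],[0,[2.3,0,0.3],[0,0,0]],[0,[3.0,0,0.3],[0,0,0]],[0,[4.2,0,0.3],[0,0,0]],[0,[5.8,0,0.3],[0,0,0]],[0,[7.4,0,0.3],[0,0,0]],[0,[7.6,-1.5,-0.4],[0,0,0]],[0,[7,-3.2,-2.2],[0,0,0]]]' | grep -v -e wid -e orie; python3 - <<'E'
from h import *
for i in range(4):
    o=ctrl.get_obs();print(o['t'],o['ee_pos'].round(2),o['ft_force'].round(1)); im=grab('top','g%d.png'%i)
    cv2.imwrite('pics/pd%d.png'%i,cv2.resize(polar(im,np.arange(60,114))[0][:,:,::-1],(720,100)))
cv2.imwrite('pics/pg.png',np.vstack([cv2.imread('pics/pd%d.png'%i) for i in range(4)]))
E
```

```text
t: 10.9
ee_pos: [528.1, 84.0, 122.3]
ft_force: [-0.2, -0.1, -0.5]
10.9 [528.15  84.01 122.28] [-0.2 -0.1 -0.5]
10.95 [527.67  81.74 124.62] [-0.5 -1.1  0.6]
11.0 [527.9   82.58 123.84] [0.3 0.8 0.6]
11.05 [527.58  83.16 123.03] [ 0.9 -0.5  0.2]
```

View pics/pg.png

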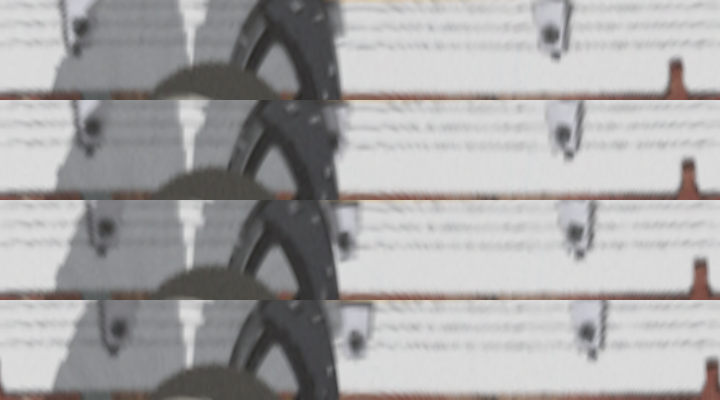

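```bash
python3 -m jog '[[0,[-4.3,1.5,0],[0,0,0]],[0,[-4.3,3.3,0],[0,0,0]],[0,[-4.3,3.3,0],[0,0,0]],[0,[-4.3,3.3,0],[0,0,0]],[0,[-4.3,3.3,0],[0,0,0]],[0,[-4.3,3.3,0],[0,0,0]],[0,[-4.3,3.3,0],[0,0,0]],[0,[-4.3,3.3,0],[0,0,0]]]' | grep -v -e wid -e orie;python3 -m jog '[[0,[0,0,0],[0,0,0]],[0,[0,0,0],[0,0,0]],[0,[0,0,0],[0,0,0]],[0,[0,0,0],[0,0,0]],[0,[0,0,0],[0,0,0]],[0,[0,0,0],[0,0,0]],[0,[0,0,0],[0,0,0]]]' | grep -v -e wid -e orie
cat >> h.py <<'E'
def track(n,tag):
    for i in range(n):
        o=ctrl.get_obs();print(round(o['t'],2),o['ee_pos'].round(2),o['ft_force'].round(1)); im=grab('top','%s%d.png'%(tag,i))
        cv2.imwrite('pics/pd%d.png'%i,cv2.resize(polar(im,np.arange(60,114))[0][:,:,::-1],(720,100)))
    cv2.imwrite('pics/p%s.png'%tag,np.vstack([cv2.imread('pics/pd%d.png'%i) for i in range(n)]))
E
python3 -c "
from h import *
track(2,'h')"
```

```text
t: 11.9
ee_pos: [484.1, 83.7, 89.7]
ft_force: [0.8, -0.1, -0.1]
t: 12.6
ee_pos: [483.6, 83.7, 89.3]
ft_force: [-0.0, 0.5, -0.5]
12.6 [483.64  83.67  89.34] [-0.   0.5 -0.5]
12.65 [483.63  83.66  89.32] [-0.  -0.1 -0. ]
```

View pics/ph.png

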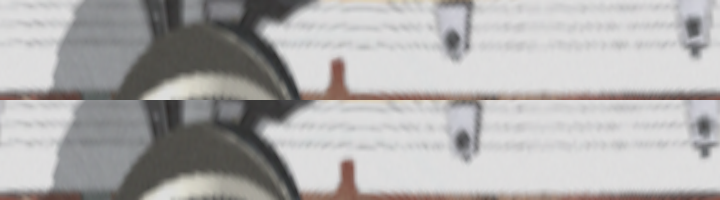

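```bash
python3 -m jog '[[0,[0,0.22,0],[0,0,0]],[0,[0,0.22,0],[0,0,0]],[0,[0,0.22,0],[0,0,0]],[0,[0,0.22,0],[0,0,0]],[0,[0,0.22,0],[0,0,0]],[0,[0,0.22,0],[0,0,0]],[0,[0,0.22,0],[0,0,0]],[0,[0,0.22,0],[0,0,0]]]' | grep -v -e wid -e orie;python3 -m jog '[[0,[0,0,0],[0,0,0]],[0,[0,0,0],[0,0,0]],[0,[0,0,0],[0,0,0]],[0,[0,0,0],[0,0,0]],[0,[0,0,0],[0,0,0]],[0,[0,0,0],[0,0,0]],[0,[0,0,0],[0,0,0]]]' | grep -v -e wid -e orie
python3 -c "
from h import *
track(5,'i')"
```

```text
t: 13.5
ee_pos: [483.7, 83.7, 87.2]
ft_force: [-0.5, -0.2, -0.5]
t: 14.2
ee_pos: [483.6, 83.7, 87.1]
ft_force: [0.5, 0.6, 0.5]
14.2 [483.65  83.66  87.14] [0.5 0.6 0.5]
14.25 [483.66  83.66  87.13] [ 0.3 -0.4 -0. ]
14.3 [483.68  83.65  87.14] [ 0.   0.3 -0.4]
14.35 [483.66  83.67  87.14] [-0.9  0.5  0.3]
14.4 [483.66  83.66  87.14] [ 0.9 -0.   0.7]
```

View pics/pi.png

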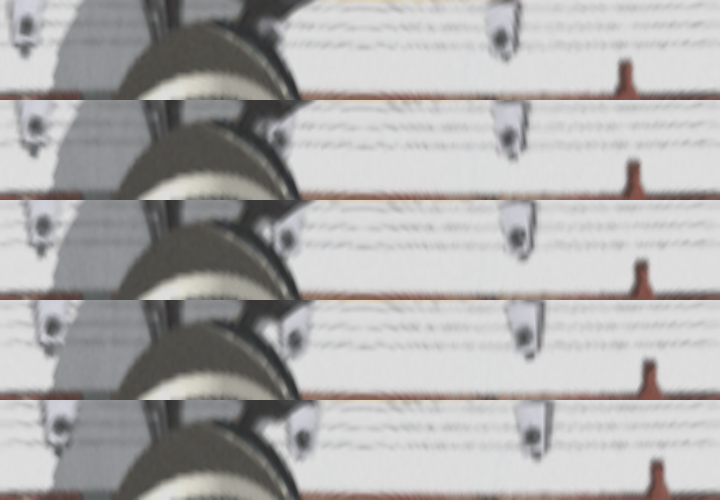

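```bash
python3 -m jog '[[0,[0,0,0],[0,0,0]],[0,[0,0,0],[0,0,0]],[0,[0,0,0],[0,0,0]],[0,[0,0,0],[0,0,0]],[0,[0,0,0],[0,0,0]],[0,[0,0,0],[0,0,0]],[0,[0,0,0],[0,0,0]],[0,[0,0,0],[0,0,0]]]' | grep -v -e wid -e orie
python3 -c "
from h import *
track(2,'j')"
```

```text
t: 15.25
ee_pos: [483.7, 83.7, 87.1]
ft_force: [0.1, -0.5, 0.3]
15.25 [483.66  83.68  87.15] [ 0.1 -0.5  0.3]
15.3 [483.68  83.68  87.16] [ 0.1 -0.2  0.6]
```

View pics/pj.png

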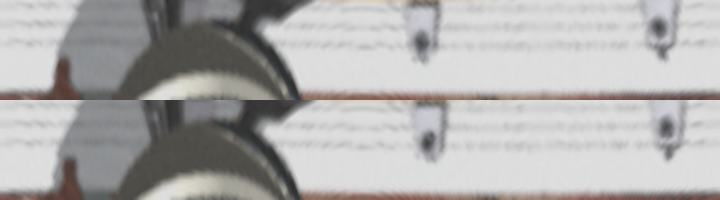

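```bash
python3 -m jog '[[0,[0,0,0],[0,0,0]],[0,[0,0.27,0],[0,0,0]],[0,[0,0.27,0],[0,0,0]]]' | grep -v -e wid -e orie
python3 -c "
from h import *
track(2,'k')"
```

```text
t: 15.65
ee_pos: [485.1, 83.7, 85.3]
ft_force: [-0.9, -0.3, 8.5]
15.65 [485.07  83.67  85.29] [-0.9 -0.3  8.5]
15.7 [484.9   83.67  85.26] [-0.5 -2.   9.2]
```

View pics/pk.png

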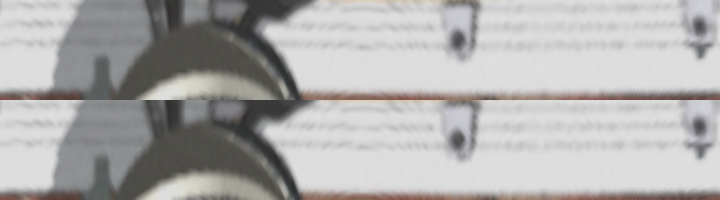

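```bash
python3 - <<'E'
from h import *
im=load('top')
crop(im,'kz.png',280,180,335,232,12)
col=polar(im,np.arange(85,112,.5),n=3600)[0][:,350:750,::-1]
cv2.imwrite('pics/kp.png',cv2.resize(col,(800,430)))
E
```

```text
(no output)
```

View pics/kz.png

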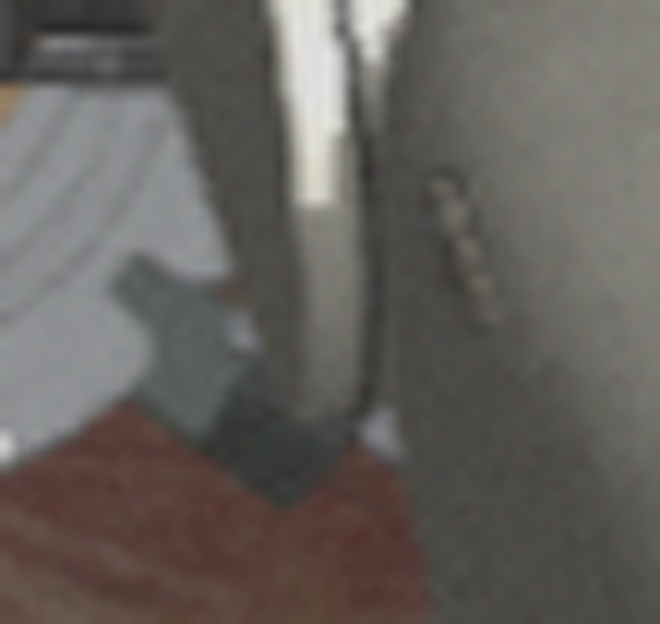

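View pics/kp.png

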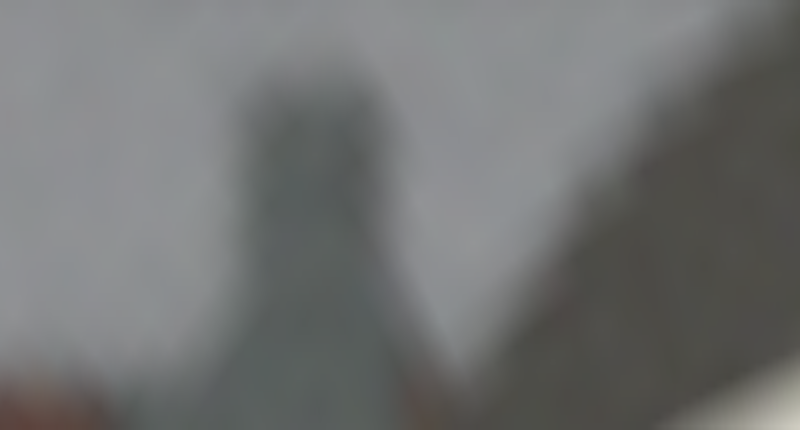

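```bash
python3 -m jog '[[0,[0,-2,0],[0,0,0]],[0,[0,-5.5,0],[0,0,0]],[0,[-11.1,-5.5,-6.2],[0,0.625,0]],[0,[-11.1,-5.5,-6.2],[0,0.625,0]],[0,[-11.1,-5.5,-6.2],[0,0.625,0]],[0,[-11.1,-5.5,-6.2],[0,0.625,0]],[0,[-11.1,-5.5,-6.2],[0,0.625,0]],[0,[-11.1,-5.5,-6.2],[0,0.625,0]]]' | grep -v -e wid 
python3 - <<'E'
from h import *
o=ctrl.get_obs();R=Rn.from_rotvec(o['orientation']).as_matrix();print(o['qpos'].round(2));print(R.round(3))
d=o['ee_pos'][:2]-C;print('r',np.hypot(*d),np.degrees(np.arctan2(d[1],d[0])))
im=grab('top','l0.png');crop(im,'l0c.png',180,110,380,245,4)
im=grab('side','l1.png');crop(im,'l1c.png',200,130,320,220,6)
E
```

```text
t: 16.55
ee_pos: [373.4, 21.7, 139.6]
orientation: [-1.515, 0.486, -0.488]
ft_force: [-0.3, 1.0, -0.3]
[ 0.03  0.2   2.22 -0.    0.72 -0.92]
[[ 0.813  0.001  0.583]
 [-0.583  0.     0.813]
 [ 0.001 -1.     0.001]]
r 205.65702474529627 -125.84656612428745
```

View pics/l0c.png

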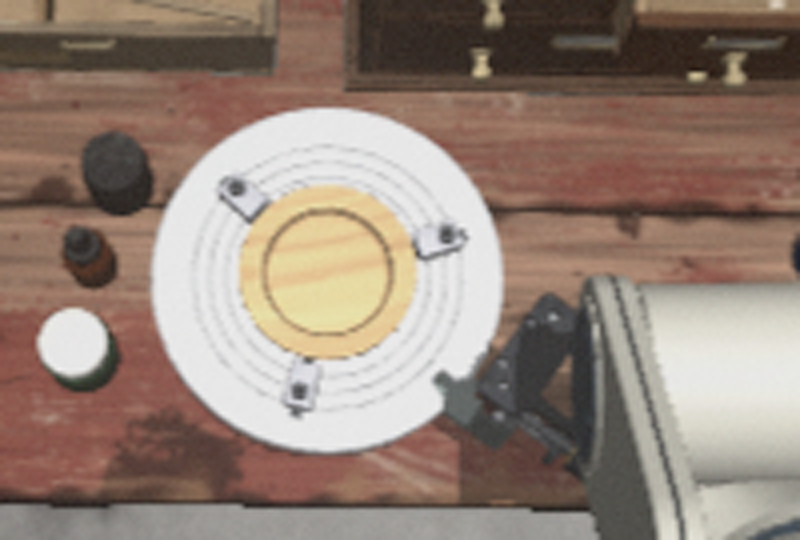

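View pics/l1c.png

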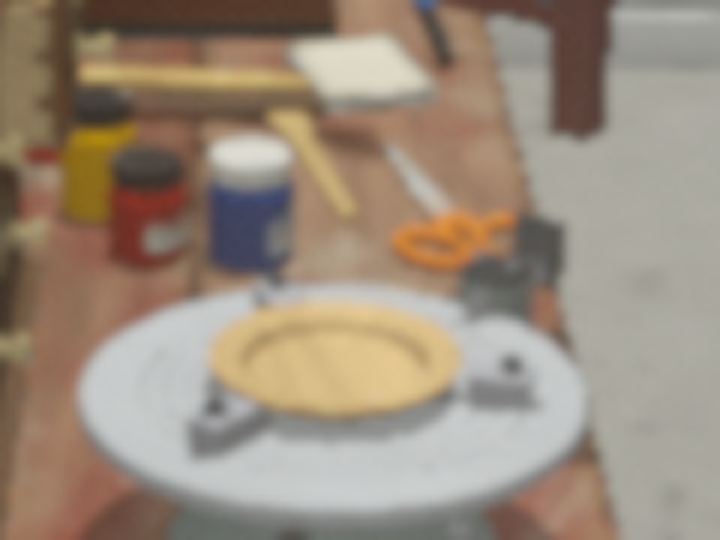

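```bash
python3 - <<'E'
from h import *
im=grab('top');Q=cloud(im)
d=Q[...,:2]-C;r=np.hypot(d[...,0],d[...,1]);a=np.degrees(np.arctan2(d[...,1],d[...,0]))
m2=(r>60)&(r<90)&(Q[...,2]>93)&(Q[...,2]<115)
z=np.exp(3j*np.radians(a[m2])).mean(); print('jaw phase',np.degrees(np.angle(z))/3, m2.sum())
for g in (-66,54,174):
    e=(a-g+180)%360-180; k=m2&(abs(e)<30); print(g,e[k].mean(),k.sum())
E
```

```text
jaw phase 47.9892123428267 237
-66 -6.170133665711763 80
54 -5.889581656097708 78
174 -6.02687971184447 78
```

```bash
python3 - <<'E'
from h import *
for n in(1,):
    im=grab('top')
    col=polar(im,np.arange(85,112,.5),n=3600)[0][:,350:750,::-1]
    cv2.imwrite('pics/lp.png',cv2.resize(col,(800,430)))
o=ctrl.get_obs();print(o['t'])
E
```

```text
16.75
```

View pics/lp.png

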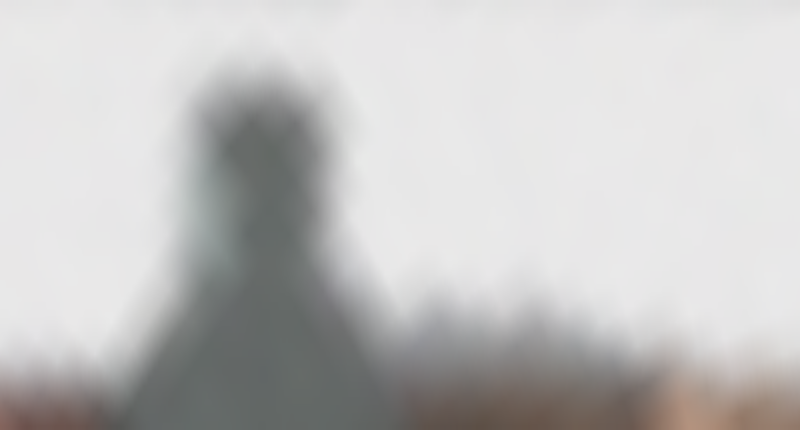

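```bash
python3 -m jog '[[0,[5,0,11.2],[0,-0.625,0]],[0,[5,0,11.2],[0,-0.625,0]],[0,[5,0,11.2],[0,-0.625,0]],[0,[5,0,11.2],[0,-0.625,0]],[0,[5,0,11.2],[0,-0.625,0]],[0,[5,4,11.2],[0,-0.625,0]],[0,[5,5,11.2],[0,-0.625,0]],[0,[5,5,11.2],[0,-0.625,0]]]' | grep -v -e wid 
cat >> h.py <<'E'
def jawphase(im=None):
    im=im or grab('top');Q=cloud(im)
    d=Q[...,:2]-C;r=np.hypot(d[...,0],d[...,1]);a=np.degrees(np.arctan2(d[...,1],d[...,0]))
    m2=(r>60)&(r<90)&(Q[...,2]>93)&(Q[...,2]<115)
    for g in (54,174):
        e=(a-g+180)%360-180; k=m2&(abs(e)<30); print(g,(e[k].mean()-0.3).round(2),k.sum())
E
python3 - <<'E'
from h import *
o=ctrl.get_obs();R=Rn.from_rotvec(o['orientation']).as_matrix();print(o['t'],o['ee_pos'],R.round(3)); jawphase()
print(ctrl.get_obs()['ee_pos'])
E
```

```text
t: 17.55
ee_pos: [476.8, 82.9, 88.0]
orientation: [-1.572, 0.005, 0.003]
ft_force: [0.7, 0.6, -0.3]
17.55 [476.8147751   82.85113258  88.04550366] [[ 1.    -0.005  0.001]
 [-0.001 -0.001  1.   ]
 [-0.005 -1.    -0.001]]
54 -6.21 78
174 -6.35 79
[477.87172575  83.00086851  89.14502682]
```

```bash
python3 -m jog '[[0,[0,0.3,0],[0,0,0]],[0,[0,0.46,0],[0,0,0]],[0,[0.2,0.46,0],[0,0,0]],[0,[0.5,0.46,0],[0,0,0]],[0,[0.8,0.46,0],[0,0,0]],[0,[1.1,0.46,0],[0,0,0]],[0,[1.2,0.46,0],[0,0,0]],[0,[1.2,0.46,0],[0,0,0]]]' | grep -v -e wid 
python3 - <<'E'
from h import *
jawphase()
print(ctrl.get_obs()['ee_pos'],ctrl.get_obs()['ft_force'])
E
```

```text
t: 18.4
ee_pos: [491.6, 83.2, 85.3]
orientation: [-1.571, -0.001, -0.001]
ft_force: [-0.1, -1.2, 6.7]
54 -0.12 80
174 0.09 78
[491.50954743  83.23381445  85.3200352 ] [ 0.87552152 -0.67507673  6.59952594]
```

```bash
python3 -m jog '[[0,[0,-0.05,0],[0,0,0]],[0,[0,-0.1,0],[0,0,0]],[0,[0,-0.2,0],[0,0,0]],[0,[0,-2,0],[0,0,0]],[0,[0,-5.4,0],[0,0,0]]]' | grep -v -e wid 
python3 - <<'E'
from h import *
jawphase()
print(ctrl.get_obs()['ee_pos'],ctrl.get_obs()['ft_force'])
E
```

```text
t: 18.95
ee_pos: [488.8, 83.0, 137.4]
orientation: [-1.571, 0.004, 0.004]
ft_force: [0.7, -0.5, 0.3]
54 -0.81 79
174 -0.62 80
[492.43140581  83.60087049 143.24499672] [1.38854913 0.55036312 3.95171996]
```

```bash
python3 -m jog '[[0,[-11.7,0,-6.2],[0,0.625,0]],[0,[-11.7,0,-6.2],[0,0.625,0]],[0,[-11.7,0,-6.2],[0,0.625,0]],[0,[-11.7,0,-6.2],[0,0.625,0]],[0,[-11.7,0,-6.2],[0,0.625,0]],[0,[-11.7,0,-6.2],[0,0.625,0]]]' | grep -v -e wid 
python3 - <<'E'
from h import *
jawphase()
o=ctrl.get_obs();R=Rn.from_rotvec(o['orientation']).as_matrix();print(o['ee_pos'],R.round(3))
d=o['ee_pos'][:2]-C;print('r',np.hypot(*d),np.degrees(np.arctan2(d[1],d[0])))
E
```

```text
t: 19.6
ee_pos: [374.5, 21.3, 139.1]
orientation: [-1.515, 0.486, -0.488]
ft_force: [-0.6, 0.2, -0.3]
54 -0.69 79
174 -0.62 80
[374.6130087   21.39477795 138.98030334] [[ 0.813  0.001  0.582]
 [-0.582  0.     0.813]
 [ 0.001 -1.     0.001]]
r 205.17378752633874 -125.51439646569037
```

```bash
python3 -m jog '[[0,[0,2.5,0],[0,0,0]],[0,[0,5.2,0],[0,0,0]],[0,[0,5.2,0.5],[0,0,0]],[0,[0,5.2,0.9],[0,0,0]],[0,[0,5.2,1.2],[0,0,0]],[0,[0,5.2,1.5],[0,0,0]],[0,[0,5.2,1.8],[0,0,0]]]' | grep -v -e wid 
python3 - <<'E'
from h import *
jawphase()
o=ctrl.get_obs();d=o['ee_pos'][:2]-C;print('r',np.hypot(*d),o['ee_pos'],o['ft_force'])
E
```

```text
t: 20.35
ee_pos: [385.0, 36.1, 87.6]
orientation: [-1.515, 0.487, -0.49]
ft_force: [-0.9, -0.9, 0.4]
54 -0.56 79
174 -0.66 77
r 186.95520836457865 [385.1649371   36.24654771  87.5380392 ] [-0.08734701  0.68991288  0.38957343]
```

```bash
python3 -m jog '[[0,[0,0,0.3],[0,0,0]],[0,[0,0,0.6],[0,0,0]],[0,[0,0,0.9],[0,0,0]],[0,[0,0,1.1],[0,0,0]],[0,[0,0,1.1],[0,0,0]]]' | grep -v -e wid 
python3 - <<'E'
from h import *
jawphase()
o=ctrl.get_obs();d=o['ee_pos'][:2]-C;print('r',np.hypot(*d),o['ee_pos'],o['ft_force'])
E
```

```text
t: 20.9
ee_pos: [390.9, 45.0, 86.8]
orientation: [-1.515, 0.489, -0.489]
ft_force: [-0.4, -0.1, -0.1]
54 -0.56 80
174 -0.72 79
r 176.5263361861747 [390.94307172  44.93571988  86.82308616] [0.76795197 0.02418456 0.82299649]
```

```bash
python3 -m jog '[[0,[0,0,0.1],[0,0,0]],[0,[0,0,0.2],[0,0,0]],[0,[0,0,0.2],[0,0,0]]]' | grep -v -e wid -e ori
python3 - <<'E'
from h import *
im=grab('top');crop(im,'m0.png',270,180,340,232,10)
im=grab('side');crop(im,'m1.png',250,130,320,190,10)
o=ctrl.get_obs();d=o['ee_pos'][:2]-C;print('r',np.hypot(*d),o['ee_pos'],o['ft_force'])
E
```

```text
t: 21.25
ee_pos: [391.9, 46.4, 86.8]
ft_force: [0.0, -0.4, -0.4]
r 174.77952000772254 [391.92883914  46.37835659  86.82029744] [ 0.33232564 -1.18073075 -0.20715395]
```

View pics/m0.png

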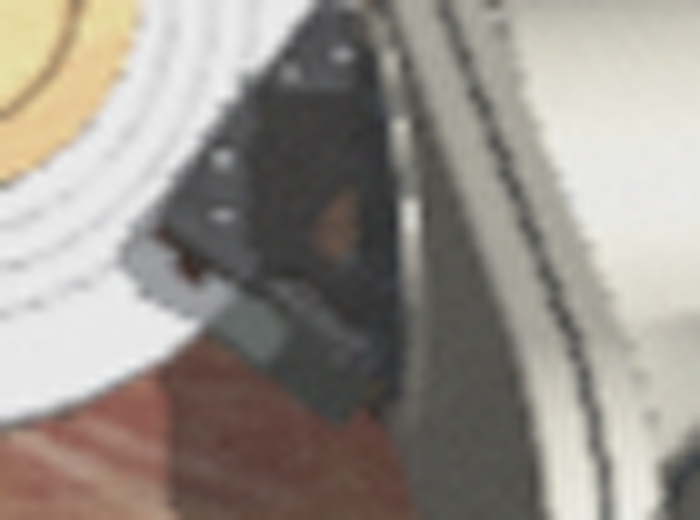

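View pics/m1.png

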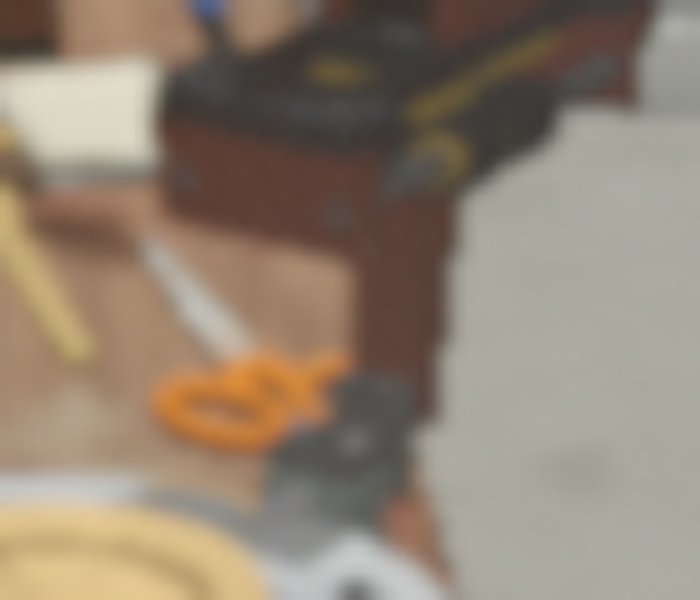

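```bash
for i in 1 2 ; do python3 -m jog '[[0,[0,0,0.1],[0,0,0]],[0,[0,0,0.1],[0,0,0]]]' | grep -v -e wid -e ori; done
```

```text
t: 21.55
ee_pos: [392.5, 47.2, 86.8]
ft_force: [-0.4, -0.7, -0.5]
t: 21.75
ee_pos: [393.1, 48.0, 86.8]
ft_force: [0.1, -0.7, -0.9]
```

```bash
for i in 1 2 3; do python3 -m jog '[[0,[0,0,0.1],[0,0,0]],[0,[0,0,0.1],[0,0,0]]]' | grep -v -e wid -e ori; done
```

```text
t: 21.95
ee_pos: [393.7, 48.9, 86.8]
ft_force: [0.3, -0.4, -1.6]
t: 22.15
ee_pos: [394.3, 49.7, 86.8]
ft_force: [-0.6, -1.0, -0.2]
t: 22.35
ee_pos: [394.8, 50.5, 86.8]
ft_force: [-0.2, 0.1, -0.1]
```

```bash
for i in 1 2 3; do python3 -m jog '[[0,[0,0,0.1],[0,0,0]],[0,[0,0,0.1],[0,0,0]]]' | grep -v -e wid -e ori; done;  python3 - <<'E'
from h import *
im=grab('top');crop(im,'n0.png',270,180,340,232,10)
Q=cloud(im);d=Q[...,:2]-C;r=np.hypot(d[...,0],d[...,1]);a=np.degrees(np.arctan2(d[...,1],d[...,0]))
m=(np.abs(a+126)<9)&(r>110)&(r<195)&(Q[...,2]>60)
for lo in range(110,195,4):
    k=m&(r>=lo)&(r<lo+4)
    if k.any(): print(lo,k.sum(),np.nanmax(Q[k][:,2]).round(1))
E
```

```text
t: 22.55
ee_pos: [394.8, 50.6, 86.8]
ft_force: [-1.0, -7.7, 2.2]
t: 22.75
ee_pos: [394.8, 50.7, 86.7]
ft_force: [-2.2, -14.5, 4.5]
t: 22.95
ee_pos: [394.7, 50.9, 86.7]
ft_force: [-3.0, -21.6, 7.0]
110 25 441.1
114 23 444.9
118 33 448.7
122 36 453.7
126 39 458.3
130 45 459.4
134 46 439.0
138 53 440.2
142 55 442.4
146 58 441.2
150 59 442.6
154 64 440.9
158 64 442.2
162 68 440.9
166 73 441.9
170 71 440.6
174 75 440.3
178 69 441.8
182 64 440.1
186 63 441.0
190 56 528.8
194 16 531.1
```

View pics/n0.png

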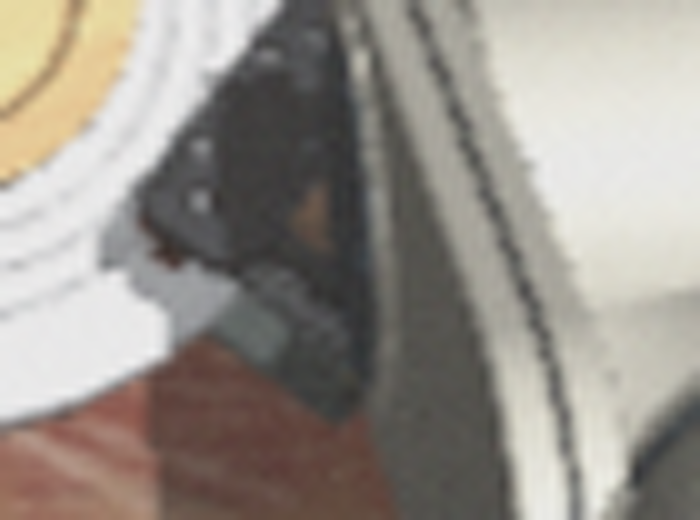

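```bash
python3 -m jog '[[0,[0,0,-0.5],[0,0,0]],[0,[0,0,-2],[0,0,0]],[0,[0,0,-3],[0,0,0]],[0,[0,-4,-3],[0,0,0]],[0,[0,-9,-3],[0,0,0]],[0,[0,-12,-3],[0,0,0]]]' | grep -v -e wid -e ori;python3 -m jog '[[0,[22,-10,-15],[0,0,0]],[0,[22,-10,-15],[0,0,0]],[0,[22,-10,-15],[0,0,0]],[0,[22,-10,-15],[0,0,0]],[0,[22,-10,-15],[0,0,0]],[0,[22,-10,-15],[0,0,0]],[0,[22,-10,-15],[0,0,0]],[0,[22,-10,-15],[0,0,0]]]' | grep -v -e wid -e ori;  python3 - <<'E'
from h import *
im=grab('top','o0.png');crop(im,'o0c.png',180,110,380,245,4); jawphase(im)
Q=cloud(im);d=Q[...,:2]-C;r=np.hypot(d[...,0],d[...,1]);a=np.degrees(np.arctan2(d[...,1],d[...,0]))
m=(np.abs(a+126)<9)&(r>110)&(r<195)&(Q[...,2]>60)
for lo in range(110,195,4):
    k=m&(r>=lo)&(r<lo+4)
    if k.any(): print(lo,k.sum(),np.nanmax(Q[k][:,2]).round(1))
im=grab('side','o1.png')
E
```

```text
t: 23.6
ee_pos: [379.2, 28.1, 209.4]
ft_force: [0.2, 0.9, -1.3]
t: 24.4
ee_pos: [468.8, -222.1, 306.2]
ft_force: [-1.2, 0.7, -0.5]
54 0.43 78
174 0.46 79
110 8 86.7
114 7 87.0
118 7 88.9
122 13 99.5
126 23 99.2
130 23 98.4
134 22 102.6
138 23 102.5
142 24 98.9
146 21 101.1
150 8 85.1
154 21 108.7
158 16 109.3
```

View pics/o0c.png

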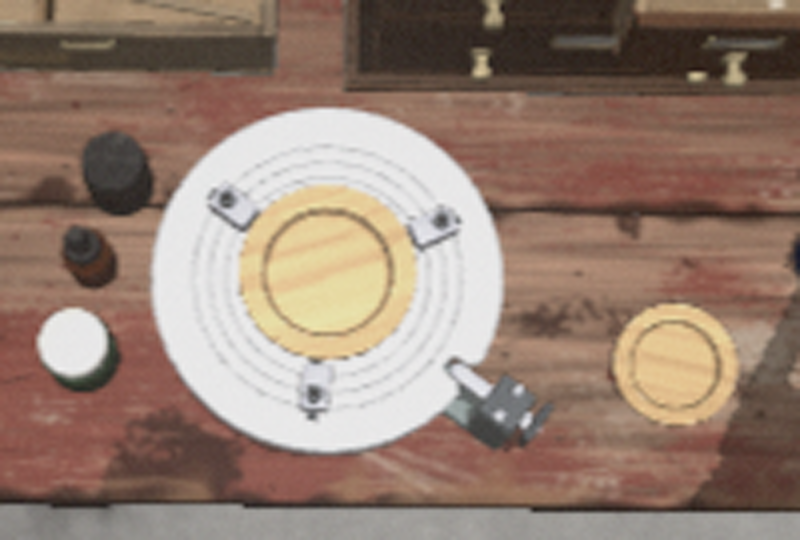

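View pics/o1.png

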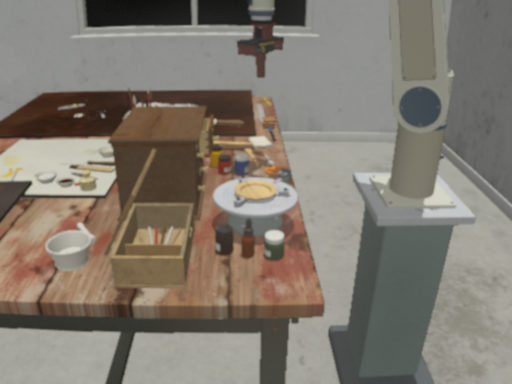

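```bash
python3 -c "
from h import *
print(ctrl.get_obs()['t'],ctrl.get_obs()['qvel'].round(3)); print(ctrl.close_job())"
```

```text
24.5 [ 0.012 -0.003 -0.    -0.001  0.    -0.002]
the job is handed in; nothing more can be done
None
```

The wheel is spun, braked and locked: the bolt sits in the notch and I handed in at 24.5 s. However, the brake alone did not leave the notch on the mark.

**First flick:** I pushed a jaw with the shut fingertip to about 2.8 rad/s, and the wheel ran freely through nearly two turns. Then, feeling for the height of the rim, I slowed it too much and it ran out away from the mark.

**Second flick:** I flicked it again to about 2.1 rad/s. It ran more than one full turn by itself, and I braked it on the plain rim.

**Stop at the mark:** While I pressed, the notch stood about 3.5° short. On release the wheel sprang back to about 6.3° (12 mm), outside the 10 mm tolerance. I pressed the fingertip on the rim again and drew the wheel forward with it, which left the notch about 1° (1.5 mm) from the mark, at rest.

**Bolt:** I pushed the tab until it met a hard stop at about 23 N. That push was not straight along the bolt: the force pointed about 28° off its line.

**Last checks:**
- In the top view the bolt's nose is in the notch.
- The tab's outer face is about 161 mm from the axis, so it moved about 19 mm, which matches fully home. This comes from the depth picture in 4 mm steps.
- The push turned the wheel about 1° onto the bolt's line. I did not test the lock by pushing the wheel.
- The saucer is seated between the jaws, the bottle and jars look unmoved by eye, and the arm is clear of everything.

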